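# Lay two serving spoons in the cutlery tray

### The job

Put the two serving spoons away in the cutlery tray: one in each empty lane on either side of the spatula, lying flat on the lane's floor with the bowl open upward and pointing the same way as the spatula's blade. Set each spoon down gently rather than dropping it, and leave the spatula and everything else on the counter where it is.

Things in the scene. Friction and masses are not known exactly. Their poses are not given: they have to be found in the camera images.
- tray: Fixed grey tray, 260 (x) by 246 mm (y); walls 16 mm high, 6 thick; floor 5 mm thick. Two ridges along x, 6 mm thick, tops 13 mm above the underside, make three lanes 248 mm long, 74 wide, centre lines at y = -80, 0, +80 mm. The spatula lies in the middle one, blade to +x. Origin: centre of the underside, on the counter. It stands left or right of the board, turned up to 20 degrees either way.
- red_spoon: Serving spoon, 190 mm long, red handle, round steel bowl; starts flat, bowl up, on the board. Origin: on its underside, in the handle near the centre of mass, a good place to grip; x runs along it to the bowl, z up. Handle: straight bar 18 mm wide, 20 high, from 95 mm behind the origin to 35 ahead. Bowl: 48 mm across, 14 deep, centred 71 mm ahead. About 90 g.
- red_spoon_head (a point): Centre of the bowl of the red spoon, 71 mm ahead of its origin along x and 7 mm above its underside.
- yellow_spoon: Serving spoon, 190 mm long, yellow handle, round steel bowl; starts flat, bowl up, on the board. Origin: on its underside, in the handle near the centre of mass, a good place to grip; x runs along it to the bowl, z up. Handle: straight bar 18 mm wide, 20 high, from 95 mm behind the origin to 35 ahead. Bowl: 48 mm across, 14 deep, centred 71 mm ahead. About 90 g.
- yellow_spoon_head (a point): Centre of the bowl of the yellow spoon, 71 mm ahead of its origin along x and 7 mm above its underside.
- spatula: Spatula with a black handle and a slotted steel blade, 200 mm long, lying in the middle lane of the tray; it stays there. Origin: underside of the handle, near the middle; x runs towards the blade (54 mm wide, 68 mm long, centred 71 mm ahead), z up. The handle is 18 mm wide and 20 mm high.
- board: Fixed green glass cutting board, 280 by 280 mm, 8 mm thick, beside the tray; the spoons lie on it at the start. Origin: centre of its underside.
- mug: White mug, 80 mm across, 85 mm high, handle on its +y side; a bystander. Origin: centre of its underside.
- can: Red drinks can, 66 mm across, 115 mm high; a bystander. Origin: centre of its underside.
- jar: Amber jar with a brass-coloured cap, 72 mm across, 100 mm high; a bystander. Origin: centre of its underside.
- bowl: Small blue bowl, 100 mm across, 40 mm high, to the left of the work area; a bystander. Origin: centre of its underside.
- soap: Amber washing-up liquid bottle, 70 mm across, 200 mm high, standing to the left of the work area; a bystander. Origin: centre of its underside.
- tubs: Stack of black and white food tubs (one piece), 136 mm across, 139 mm high, standing to the right of the work area; a bystander. Origin: centre of its underside.
There are look-alikes about, which are no part of the job. Of the things like the red_spoon, leave any that is green; of the rest the smaller one is meant.

How it is judged (in metres and radians):
At the end, for the whole second after the job is handed in: A spoon rests in each outer lane (either way), bowl up and at the spatula blade's end, flat on the floor (origin and bowl centre under 4 mm high, tilt < 0.1 rad), both within 18 mm of the lane's centre line, origin within 35 mm of mid-length; spatula within 20 mm of its start (((y of red_spoon in the frame of tray between 0.062 and 0.098 m and y of red_spoon_head in the frame of tray between 0.062 and 0.098 m and x of each of red_spoon_head, yellow_spoon_head in the frame of tray above 0.03 m and z of each of red_spoon, yellow_spoon in the frame of tray below 0.009 m and z of each of red_spoon_head, yellow_spoon_head in the frame of tray below 0.016 m and x of red_spoon in the frame of tray between -0.035 and 0.035 m and angle between each of red_spoon, yellow_spoon's own z axis and vertical below 0.1 rad and linear speed of each of red_spoon, yellow_spoon below 0.02 m/s and angular speed of each of red_spoon, yellow_spoon below 0.2 rad/s and y of yellow_spoon in the frame of tray between -0.098 and -0.062 m and y of yellow_spoon_head in the frame of tray between -0.098 and -0.062 m and x of yellow_spoon in the frame of tray between -0.035 and 0.035 m) or (y of red_spoon in the frame of tray between -0.098 and -0.062 m and y of red_spoon_head in the frame of tray between -0.098 and -0.062 m and x of each of red_spoon_head, yellow_spoon_head in the frame of tray above 0.03 m and z of each of red_spoon, yellow_spoon in the frame of tray below 0.009 m and z of each of red_spoon_head, yellow_spoon_head in the frame of tray below 0.016 m and x of red_spoon in the frame of tray between -0.035 and 0.035 m and angle between each of red_spoon, yellow_spoon's own z axis and vertical below 0.1 rad and linear speed of each of red_spoon, yellow_spoon below 0.02 m/s and angular speed of each of red_spoon, yellow_spoon below 0.2 rad/s and y of yellow_spoon in the frame of tray between 0.062 and 0.098 m and y of yellow_spoon_head in the frame of tray between 0.062 and 0.098 m and x of yellow_spoon in the frame of tray between -0.035 and 0.035 m)) and distance of spatula from where it was at the start of the episode below 0.02 m); the robot touches nothing.
It fails at once if the red spoon is dropped or slammed (faster than 0.7 m/s within about 35 mm of the counter) (linear speed of red_spoon above 0.7 m/s and height (world z) of red_spoon below 0.035 m).
It fails at once if the yellow spoon is dropped or slammed (faster than 0.7 m/s within about 35 mm of the counter) (linear speed of yellow_spoon above 0.7 m/s and height (world z) of yellow_spoon below 0.035 m).
It fails at once if the spatula is moved by more than 20 mm (distance of spatula from where it was at the start of the episode above 0.02 m).
It fails at once if a bystander (mug, can, jar, bowl, soap or tubs) is moved by more than 30 mm or tipped (distance of any of mug, can, jar, bowl, soap, tubs from where it was at the start of the episode above 0.03 m or angle between any of mug, can, jar, bowl, soap, tubs's own z axis and vertical above 0.4 rad).
It also fails if it takes over 70 s, if anything falls off the work surface, if the arm or the gripper's body presses on something with over 40 N, if the wrist force passes 120 N, or if a joint passes its speed limit or range.

### The arm

A 6-joint arm with a two-finger parallel gripper is mounted at the origin on the work surface. World frame = base frame: x ahead of the robot, y to its left, z up, the work surface at z = 0. Lengths are in mm, angles in degrees, forces in N, time in s.
With the tool pointing down it reaches from about 300 to 850 mm from the base axis. Payload 4.2 kg.
Tool frame: the origin (TCP) lies midway between the tips of the shut fingers; the grasp point (between the pads) lies 19 mm behind it; z points along the fingers, y is the line along which they close (so a half turn about z gives the same grasp; the last joint's range is limited). The gripper opens to 91 mm and grips with 3 to 60 N. Pads are 32 mm wide; open, the fingers measure 118 mm over their backs; the gripper's body (76 mm by 178 mm) begins 60 mm behind the grasp point.
Start: joints at [67.38, 18.312, 89.639, -0, 72.044, -1.146], TCP at [210.503, 535.1, 213.976] pointing down, gripper open.
Joint ranges: [-177.97, 177.97], [-48.28, 115.42], [12.27, 149.76], [-77.06, 257.06], [2.81, 150.46], [-146.56, 146.56]. Speed limits (degrees/s): [147.25, 147.25, 180, 180, 180, 180].

### API

Orientations are given as [roll, pitch, yaw] about the fixed x, y, z axes, in that order (R = Rz(yaw) Ry(pitch) Rx(roll)).
In Python, from workcell import env gives the robot as it stands.
- The arm moves only by the tool send_rows, never from a script. Its argument "steps" is a list that holds one entry, the list of rows, each a list of 5 numbers: the shift along the tool's x, y, z scaled (see below), then the turn about the tool's z scaled (see below), then the opening, from 0 (shut) to 1 (fully open). In form: [[[dx, dy, dz, yaw, fingers], ...]]. A call has 1 to 5 rows; each row shifts and turns the commanded pose from where the row before left it, along the tool's axes as they then stand; what a row does not reach is not made up. The controller multiplies each number of a shift by 0.04 m and each number of a turn by 0.12 rad. A row lasts 1/12 s, in which the tool goes at most 41.7 mm and 7.16 degrees, less where a joint would pass 70% of its speed; a pose out of reach is approached as far as the arm can. A call with a number of a shift or a turn outside -1 to 1 is refused whole. A call with a gripper value outside its range is refused whole. The fingers move at their own pace and stop on an object; "squeeze" is the grip in N (left out, the last holds). Time passes only in rows, so rows that do not move let the fingers close. It gives the time, the measured TCP pose, the force, the opening and the grip force at its end, in the units of the state.
- env.state(): the state, without advancing time (a new reading comes with each control period).
- env.grab_frame(name): name is "scene" or "top"; returns a dict with "pixels" (400x640x3 uint8, red, green, blue), "depth" (400x640 float32, mm along the optical axis (not along the pixel's ray), 0 where there is no reading), "intrinsics" (3x3 intrinsics, pixels), "cam_to_world" (4x4, takes a point from camera to world coordinates). Camera axes: x right, y down, z forward; pixel columns grow to the right and rows downward; lengths in mm; the calibration is good to about 2 mm. A picture is of the moment at which its call begins.
- env.job_done(): hands the job in; it is judged then, once.
The state is a dict: "time_s": time; "qpos": joint angles; "qvel": joint speeds; "effort": joint torques, N m; "ee_pos": TCP position; "ee_rot": TCP orientation; "force": force on the tool from outside, world axes, zero at the start; "torque": the same for the moment, N m; "gripper_width": finger opening in mm; "gripper_force": force on a finger pad.
Only numpy, scipy, OpenCV 4.12 (cv2) and the standard library are available. Lean on these libraries where they do the work, as an engineer would, in place of code of your own. Each camera call takes 0.05 s, during which the arm holds its last target. There are 200 camera calls.

## Working session

There is one attempt and no reset: what is moved stays moved. The work goes in short steps, Python scripts to look and compute and a tool call to move; the robot and the scene stay as the last step left them, time stands still between calls to the robot, and variables do not carry over. Pictures are saved under pics/ and viewed, at most 10 in all, crops included, and the job is handed in when it is done.

Besides the shell and the picture viewer there is one more tool, called after "Emit:" by a JSON object that holds its "fn" and its "kwargs", one argument or row to a line. send_rows: Moves the arm, as the interface text tells. Shifts and turns lie within -1 to 1; 1 stands for 0.04 m of shift or 0.12 rad of turn. Its arguments: {"type":"object","properties":{"steps":{"type":"array"},"squeeze":{"type":"number"}},"required":["steps"]}

```bash
mkdir -p pics; ls; cat > look.py <<'E'
from workcell import env
import cv2,numpy as np,sys
def grab(n):
    f=env.grab_frame(n); np.savez(f"{n}.npz",**{k:np.asarray(v) for k,v in f.items()}); return f
def world(f,u,v,d=None):
    K=f["intrinsics"];T=f["cam_to_world"]
    d=f["depth"][v,u] if d is None else d
    p=np.array([(u-K[0,2])/K[0,0]*d,(v-K[1,2])/K[1,1]*d,d,1.]);return (T@p)[:3]
def cloud(f):
    K=np.array(f["intrinsics"]);T=np.array(f["cam_to_world"]);d=np.array(f["depth"])
    v,u=np.mgrid[0:d.shape[0],0:d.shape[1]]
    P=np.stack([(u-K[0,2])/K[0,0]*d,(v-K[1,2])/K[1,1]*d,d],-1)
    return P@T[:3,:3].T+T[:3,3]
E
python3 - <<'E'
from look import *
for n in("top","scene"):
    f=grab(n);cv2.imwrite(f"pics/{n}0.png",f["pixels"][:,:,::-1]);print(np.round(f["cam_to_world"],3),f["intrinsics"])
print(env.state())
E
```

```text
pics
[[ 1.600000e-02 -9.920000e-01  1.210000e-01  3.800150e+02]
 [-1.000000e+00 -1.800000e-02 -1.600000e-02 -5.322000e+00]
 [ 1.800000e-02 -1.210000e-01 -9.920000e-01  1.199248e+03]
 [ 0.000000e+00  0.000000e+00  0.000000e+00  1.000000e+00]] [[388.65738117   0.         316.826747  ]
 [  0.         388.65738117 205.26623832]
 [  0.           0.           1.        ]]
[[-6.610000e-01  5.730000e-01 -4.840000e-01  1.114900e+03]
 [ 7.500000e-01  5.010000e-01 -4.310000e-01  5.364820e+02]
 [-5.000000e-03 -6.480000e-01 -7.610000e-01  1.013283e+03]
 [ 0.000000e+00  0.000000e+00  0.000000e+00  1.000000e+00]] [[398.65465281   0.         322.95675143]
 [  0.         398.65465281 205.30618733]
 [  0.           0.           1.        ]]
{'time_s': 0.1, 'qpos': array([ 6.73791042e+01,  1.83458603e+01,  8.96990148e+01, -1.80171398e-04,
        7.20440842e+01, -1.14563388e+00]), 'qvel': array([-0.05710857, -0.09859546, -0.2378908 ,  0.03520936, -0.09278521,
       -0.04149304]), 'effort': array([ 1.20977766e-03, -4.13338137e+01, -2.32507968e+01,  7.28898891e-02,
        4.22875502e-02, -6.26549922e-05]), 'ee_pos': array([210.33084184, 534.66453842, 213.22830767]), 'ee_rot': array([-1.79911055e+02, -1.60735238e-03,  1.58524793e+02]), 'force': array([ 1.0191174 , -0.42892194, -0.08299567]), 'torque': array([-0.01644479,  0.02464512,  0.00512355]), 'gripper_force': 0.0, 'gripper_width': 90.9476852223171}
```

View pics/top0.png

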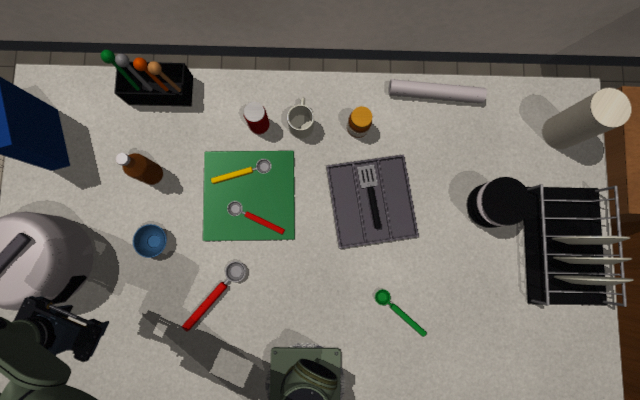

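View pics/scene0.png

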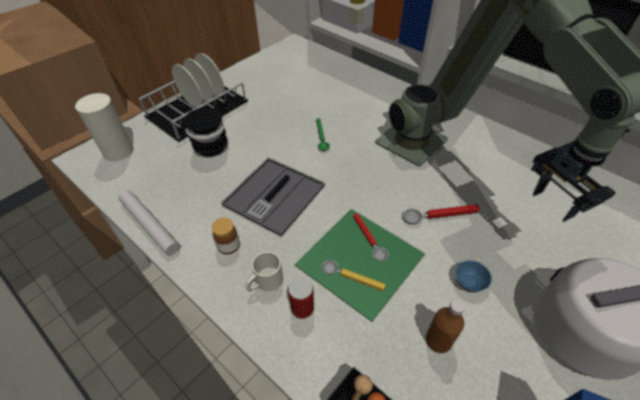

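The top view shows the yellow spoon with its handle at (212,181)–(252,170) and its bowl at (264,166). The small red spoon's bowl is at (235,208) and its handle ends at (284,232). The tray is centred near (372,202), with the spatula blade up (+x). The larger red ladle at (210,300) and the green spoon are look-alikes, to be left alone. The scene view agrees with this.

```bash
cat > meas.py <<'E'
from look import *
def reg(f,T,lo,hi,box):
    hsv=cv2.cvtColor(np.asarray(f["pixels"]),cv2.COLOR_RGB2HSV);P=cloud(f)
    m=(hsv>=lo).all(-1)&(hsv<=hi).all(-1)&(f["depth"]>0)
    m&=(P[...,0]>box[0])&(P[...,0]<box[1])&(P[...,1]>box[2])&(P[...,1]<box[3])&(P[...,2]<60)
    return m,P
def plane_pts(f,m,z):
    K=np.array(f["intrinsics"]);T=np.array(f["cam_to_world"]);v,u=np.nonzero(m)
    r=np.stack([(u-K[0,2])/K[0,0],(v-K[1,2])/K[1,1],np.ones(len(u))],-1)@T[:3,:3].T
    return T[:3,3]+r*((z-T[2,3])/r[:,2])[:,None]
def rect(q):
    (c,s,a)=cv2.minAreaRect(q[:,:2].astype(np.float32));a=a if s[0]>s[1] else a+90
    return np.round(c,1),np.round(sorted(s),1),round((a+90)%180-90,1)
if __name__=="__main__":
  for n in("top","scene"):
    f=dict(np.load(n+".npz"));P=cloud(f)
    for nm,lo,hi,box in(("yellow",(20,150,100),(33,255,255),(330,640,40,360)),("red",(0,170,80),(6,255,255),(380,520,40,360)),("green",(55,100,40),(85,255,255),(330,640,40,400)),("black",(0,0,0),(179,255,50),(350,600,-280,-80))):
        m,_=reg(f,None,lo,hi,box)
        cv2.imwrite(f"m_{n}_{nm}.png",m*255.)
        if m.sum()<10: print(n,nm,m.sum());continue
        z=P[m][:,2];zz=np.percentile(z,[10,50,90])
        print(n,nm,m.sum(),"z",zz.round(1),"rect@med",rect(plane_pts(f,m,zz[1])),"depthcentroid",P[m].mean(0).round(1))
  f=dict(np.load("top.npz"));P=cloud(f)
  for nm,(u,v) in dict(ybowl=(264,166),rbowl=(235,208),tl=(328,164),tr=(402,156),br=(417,238),bl=(339,248),lane1=(345,210),lane3=(398,200),blade=(368,176),spend=(378,227),boardc=(215,225)).items(): print(nm,P[v-1:v+2,u-1:u+2].reshape(-1,3).mean(0).round(1))
E
python3 meas.py
python3 -c "
import cv2
a=cv2.imread('pics/top0.png')[140:260,190:430];cv2.imwrite('pics/crop.png',cv2.resize(a,(800,400),interpolation=cv2.INTER_CUBIC))"
```

```text
top yellow 239 z [24.2 26.9 30.1] rect@med (array([613.1, 238.6]), array([ 17.6, 128.6]), -72.5) depthcentroid [613.1 239.2  26.6]
top red 229 z [23.9 27.1 30. ] rect@med (array([468.4, 133.4]), array([ 16.3, 127.4]), 65.4) depthcentroid [468.2 133.   26.9]
top green 5502 z [ 4.6  7.6 10.5] rect@med (array([529.2, 186.3]), array([226.6, 274.4]), -88.7) depthcentroid [524.4 184.7   7.6]
top black 335 z [ 5.4 22.8 26.5] rect@med (array([ 498.2, -162.8]), array([157.3, 163.1]), 9.8) depthcentroid [ 517.4 -197.9   19.7]
scene yellow 265 z [22.4 26.3 29. ] rect@med (array([619.6, 240.5]), array([ 19.9, 124. ]), -72.5) depthcentroid [618.3 242.8  25.9]
scene red 172 z [23.5 26.6 29.4] rect@med (array([475. , 134.8]), array([ 16.5, 124.9]), 65.4) depthcentroid [476.  137.   26.6]
scene green 3948 z [4.7 7.2 9.6] rect@med (array([535.2, 187.1]), array([220.5, 268.9]), -88.1) depthcentroid [531.7 194.6   7.2]
scene black 200 z [ 9.8 22.4 25.3] rect@med (array([ 527.3, -193.9]), array([ 25. , 131.8]), 11.0) depthcentroid [ 528.8 -195.3   19.8]
ybowl [645.6 141.9   9.7]
rbowl [512.3 226.2  11. ]
tl [657.6 -57.7   2.6]
tr [ 685.6 -289.2   12.7]
br [ 430.3 -336.5   -1.6]
bl [395.6 -94.6   4.7]
lane1 [ 512.8 -112.1    5. ]
lane3 [ 547.1 -277.2    4.7]
blade [ 620.4 -182.8    9.1]
spend [ 460.8 -211.6   21.1]
boardc [459.3 285.5   8.2][ WARN:0@0.085] global loadsave.cpp:1063 imwrite_ Unsupported depth image for selected encoder is fallbacked to CV_8U.
```

View pics/crop.png

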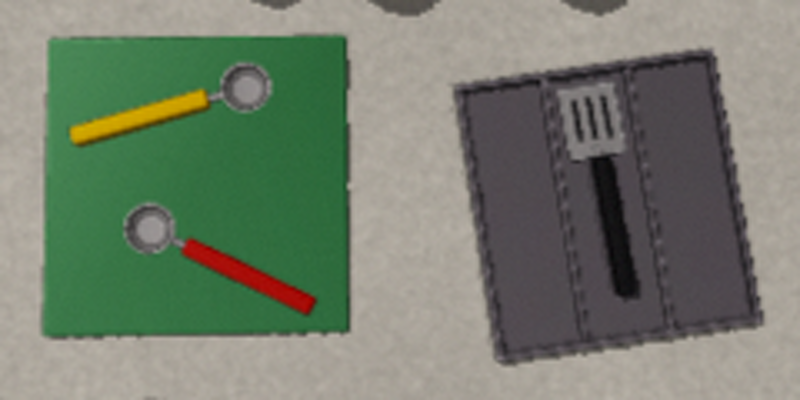

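The crop confirms the identities: yellow bowl towards the tray, red bowl up-left, and spatula blade at the top of the tray. Next I fit the tray in both views, and the bystanders.

```bash
cat > tray.py <<'E'
from meas import *
def tray(f):
    P=cloud(f);g=cv2.cvtColor(np.asarray(f["pixels"]),cv2.COLOR_RGB2GRAY)
    b=(P[...,0]>370)&(P[...,0]<720)&(P[...,1]>-370)&(P[...,1]<-40)&(P[...,2]<40)&(g<115)&(f["depth"]>0)
    b=cv2.morphologyEx(b.astype(np.uint8),cv2.MORPH_CLOSE,np.ones((9,9)))
    b=cv2.morphologyEx(b,cv2.MORPH_OPEN,np.ones((7,7)))
    n,l,s,_=cv2.connectedComponentsWithStats(b);k=1+s[1:,4].argmax();return l==k
if __name__=="__main__":
  for n in("top","scene"):
    f=dict(np.load(n+".npz"));m=tray(f);P=cloud(f)
    cv2.imwrite(f"m_{n}_tray.png",m.astype(np.uint8)*255)
    print(n,m.sum(),[rect(plane_pts(f,m,z)) for z in(0,8,16)])
    q=cv2.boxPoints(cv2.minAreaRect(plane_pts(f,m,8)[:,:2].astype(np.float32)));print(q.round(1))
  f=dict(np.load("top.npz"));P=cloud(f)
  for nm,(x0,x1,y0,y1) in dict(can=(690,900,90,230),mug=(690,900,-20,90),jar=(690,900,-200,-60)).items():
    m=(P[...,0]>x0)&(P[...,0]<x1)&(P[...,1]>y0)&(P[...,1]<y1)&(P[...,2]>40)
    print(nm,m.sum(),P[m].min(0).round(),P[m].max(0).round())
E
python3 tray.py
```

```text
top 6853 [(array([ 542.9, -195.6]), array([252.5, 269.1]), 9.4), (array([ 541.8, -194.3]), array([250.8, 267.3]), 9.4), (array([ 540.7, -193.1]), array([249.1, 265.5]), 9.4)]
[[ 389.4  -92.5]
 [ 430.5 -340. ]
 [ 694.2 -296.2]
 [ 653.1  -48.7]]
scene 4391 [(array([ 542.2, -199.9]), array([256.5, 271.4]), 9.5), (array([ 546.7, -194.1]), array([254.5, 269.3]), 9.5), (array([ 551.3, -188.3]), array([252.5, 267.2]), 9.5)]
[[ 393.   -90.8]
 [ 434.9 -341.8]
 [ 700.5 -297.5]
 [ 658.6  -46.4]]
can 544 [749. 132.  40.] [811. 197. 120.]
mug 363 [738.  -8.  40.] [855.  70.  89.]
jar 545 [ 744. -182.   40.] [ 810. -113.  107.]
```

```bash
cat > plan.py <<'E'
# plan.py x y z yaw nrows : rows (tool units) from the present pose
from workcell import env
import numpy as np,sys
x,y,z,yaw=map(float,sys.argv[1:5]);n=int(sys.argv[5])
s=env.state();p=np.array(s["ee_pos"]);a0=s["ee_rot"][2]
d=(np.array([x,y,z])-p)/n;t=((yaw-a0+180)%360-180)/n
print("t",round(s["time_s"],2),"pos",p.round(1),"rot",np.round(s["ee_rot"],1),"w",round(s["gripper_width"],1),"F",np.round(s["force"],1),"j6",round(s["qpos"][5],1))
for i in range(n):
    a=np.radians(a0+t*i);ex=[np.cos(a),np.sin(a),0];ey=[np.sin(a),-np.cos(a),0]
    print(np.round([d@ex/40,d@ey/40,-d[2]/40,-np.radians(t)/.12],3).tolist())
E
python3 plan.py 625 211 110 107.5 15
```

```text
t 0.1 pos [210.3 534.7 213.2] rot [-179.9   -0.   158.5] w 90.9 F [ 1.  -0.4 -0.1] j6 -1.1
[-0.841, -0.249, 0.172, 0.495]
[-0.854, -0.199, 0.172, 0.495]
[-0.864, -0.148, 0.172, 0.495]
[-0.871, -0.096, 0.172, 0.495]
[-0.876, -0.044, 0.172, 0.495]
[-0.877, 0.008, 0.172, 0.495]
[-0.875, 0.06, 0.172, 0.495]
[-0.87, 0.112, 0.172, 0.495]
[-0.861, 0.163, 0.172, 0.495]
[-0.85, 0.214, 0.172, 0.495]
[-0.836, 0.264, 0.172, 0.495]
[-0.819, 0.313, 0.172, 0.495]
[-0.799, 0.361, 0.172, 0.495]
[-0.776, 0.408, 0.172, 0.495]
[-0.751, 0.453, 0.172, 0.495]
```

Emit:
{"fn": "send_rows", "kwargs": {
  "steps": [
    [[-0.84, -0.25, 0.17, 0.5, 0.7], [-0.85, -0.2, 0.17, 0.5, 0.7], [-0.86, -0.15, 0.17, 0.5, 0.7], [-0.87, -0.1, 0.17, 0.5, 0.7], [-0.88, -0.04, 0.17, 0.5, 0.7]]
  ],
  "squeeze": 20
}}

```text
time_s: 0.52
ee_pos: [349.1, 425.6, 179.3]
ee_rot: [-180.0, -0.0, 141.2]
force: [0.3, 0.0, -0.8]
gripper_width: 64.2
gripper_force: 0.0
```

Emit:
{"fn": "send_rows", "kwargs": {
  "steps": [
    [[-0.88, 0.01, 0.17, 0.5, 0.7], [-0.88, 0.06, 0.17, 0.5, 0.7], [-0.87, 0.11, 0.17, 0.5, 0.7], [-0.86, 0.16, 0.17, 0.5, 0.7], [-0.85, 0.21, 0.17, 0.5, 0.7]]
  ]
}}

```text
time_s: 0.93
ee_pos: [487.0, 316.7, 145.3]
ee_rot: [-180.0, -0.0, 124.0]
force: [-0.2, -0.0, 0.5]
gripper_width: 63.7
gripper_force: 0.0
```

Emit:
{"fn": "send_rows", "kwargs": {
  "steps": [
    [[-0.84, 0.26, 0.17, 0.5, 0.7], [-0.82, 0.31, 0.17, 0.5, 0.7], [-0.8, 0.36, 0.17, 0.5, 0.7], [-0.78, 0.41, 0.17, 0.5, 0.7], [-0.75, 0.45, 0.17, 0.5, 0.7]]
  ]
}}

```text
time_s: 1.35
ee_pos: [624.3, 207.3, 111.1]
ee_rot: [-179.9, -0.0, 106.8]
force: [-0.6, 0.5, -0.2]
gripper_width: 63.7
gripper_force: 0.0
```

```bash
python3 plan.py 625 211 60 107.5 3
```

```text
t 1.35 pos [624.3 207.3 111.1] rot [-179.9   -0.   106.8] w 63.7 F [-0.6  0.5 -0.2] j6 0.6
[0.028, 0.015, 0.426, -0.035]
[0.028, 0.015, 0.426, -0.035]
[0.028, 0.015, 0.426, -0.035]
```

Emit:
{"fn": "send_rows", "kwargs": {
  "steps": [
    [[0.03, 0.02, 0.4, -0.03, 0.7], [0.03, 0.02, 0.4, -0.03, 0.7], [0.03, 0.02, 0.4, -0.04, 0.7], [0, 0, 0.4, 0, 0.7], [0, 0, 0.4, 0, 0.7]]
  ]
}}

```text
time_s: 1.77
ee_pos: [624.3, 212.6, 30.6]
ee_rot: [-179.9, -0.0, 107.6]
force: [0.1, -0.2, 0.7]
gripper_width: 63.9
gripper_force: 0.0
```

Emit:
{"fn": "send_rows", "kwargs": {
  "steps": [
    [[0, 0, 0.2, 0, 0.7], [0, 0, 0.15, 0, 0.7], [0, 0, 0.1, 0, 0.7], [0, 0, 0.05, 0, 0.7], [0, 0, 0, 0, 0.7]]
  ]
}}

```text
time_s: 2.18
ee_pos: [624.8, 213.0, 12.1]
ee_rot: [180.0, -0.0, 107.6]
force: [0.1, 0.0, 0.3]
gripper_width: 63.8
gripper_force: 0.0
```

```bash
python3 - <<'E'
from look import *
f=grab("top");g=grab("scene")
s=env.state();print(s["ee_pos"],s["force"])
out=[]
for f in(f,g):
    T=np.linalg.inv(f["cam_to_world"]);p=T[:3,:3]@s["ee_pos"]+T[:3,3];q=f["intrinsics"]@p;u,v=(q[:2]/q[2]).astype(int);print(u,v)
    out.append(cv2.resize(np.ascontiguousarray(f["pixels"][v-45:v+45,u-60:u+60,::-1]),(400,300),interpolation=cv2.INTER_CUBIC))
cv2.imwrite("pics/grasp1.png",np.hstack(out))
E
```

```text
[625.07174983 213.0673893   12.71910848] [-0.22347588  0.10287628 -0.12543908]
240 171
353 277
```

View pics/grasp1.png

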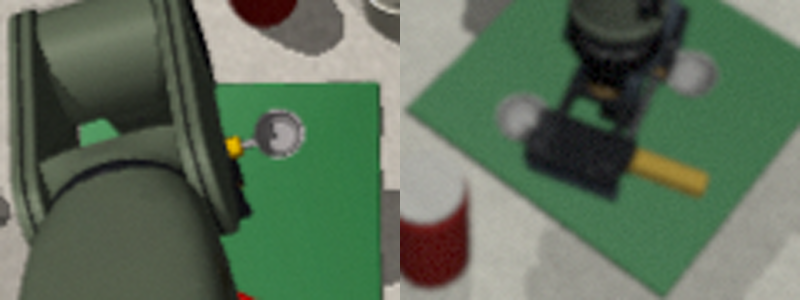

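The hand straddles the yellow handle near its front. In the right half the handle is visible between the palm and about (705,185), with the fingers clear of both bowls. I'll close now.

Emit:
{"fn": "send_rows", "kwargs": {
  "steps": [
    [[0, 0, 0, 0, 0], [0, 0, 0, 0, 0], [0, 0, 0, 0, 0], [0, 0, 0, 0, 0], [0, 0, 0, 0, 0]]
  ],
  "squeeze": 25
}}

```text
time_s: 2.7
ee_pos: [624.7, 212.9, 12.1]
ee_rot: [180.0, -0.0, 107.6]
force: [0.3, 0.4, 0.6]
gripper_width: 33.5
gripper_force: 0.0
```

Emit:
{"fn": "send_rows", "kwargs": {
  "steps": [
    [[0, 0, 0, 0, 0], [0, 0, -0.1, 0, 0], [0, 0, -0.3, 0, 0], [0, 0, -0.5, 0, 0], [0, 0, -0.5, 0, 0]]
  ]
}}

```text
time_s: 3.12
ee_pos: [624.2, 212.8, 68.8]
ee_rot: [-179.9, -0.0, 107.6]
force: [-0.4, 0.4, -1.0]
gripper_width: 17.6
gripper_force: 25.0
```

```bash
python3 plan.py 531 -115 80 189.5 15
```

```text
t 3.12 pos [624.2 212.8  68.8] rot [-179.9   -0.   107.6] w 17.6 F [-0.4  0.4 -1. ] j6 0.2
[-0.473, -0.314, -0.019, -0.794]
[-0.441, -0.357, -0.019, -0.794]
[-0.406, -0.398, -0.019, -0.794]
[-0.366, -0.434, -0.019, -0.794]
[-0.323, -0.467, -0.019, -0.794]
[-0.277, -0.496, -0.019, -0.794]
[-0.229, -0.52, -0.019, -0.794]
[-0.178, -0.539, -0.019, -0.794]
[-0.126, -0.554, -0.019, -0.794]
[-0.073, -0.563, -0.019, -0.794]
[-0.019, -0.568, -0.019, -0.794]
[0.035, -0.567, -0.019, -0.794]
[0.089, -0.561, -0.019, -0.794]
[0.142, -0.55, -0.019, -0.794]
[0.193, -0.534, -0.019, -0.794]
```

```bash
python3 - <<'E'
from meas import *
s=env.state();print(s["ee_pos"])
for n in("scene","top"):
    f=grab(n);P=cloud(f)
    m,_=reg(f,None,(20,150,100),(33,255,255),(450,760,40,400))
    hsv=cv2.cvtColor(f["pixels"],cv2.COLOR_RGB2HSV)
    m=(hsv>=(20,150,100)).all(-1)&(hsv<=(33,255,255)).all(-1)&(P[...,0]>450)&(P[...,0]<760)&(P[...,1]>100)&(P[...,1]<400)&(P[...,2]<130)
    m=cv2.morphologyEx(m.astype(np.uint8),cv2.MORPH_OPEN,np.ones((2,2)))>0
    Q=P[m];print(n,len(Q),np.percentile(Q[:,2],[5,25,50,75,95]).round(1),"y",np.percentile(Q[:,1],[5,95]).round(1))
    if len(Q)>30:
        A=np.c_[Q[:,1],np.ones(len(Q))];print("slope dz/dy",np.linalg.lstsq(A,Q[:,2],rcond=None)[0])
    if n=="scene":
        T=np.linalg.inv(f["cam_to_world"]);p=T[:3,:3]@s["ee_pos"]+T[:3,3];q=f["intrinsics"]@p;u,v=(q[:2]/q[2]).astype(int);print(u,v)
        cv2.imwrite("pics/lift1.png",cv2.resize(np.ascontiguousarray(f["pixels"][v-60:v+60,u-80:u+80,::-1]),(640,480),interpolation=cv2.INTER_CUBIC))
E
```

```text
[624.20053857 212.75409528  68.76223731]
scene 163 [66.2 72.9 77.  78.7 80.7] y [244.2 298.8]
slope dz/dy [-8.63756772e-02  9.77123303e+01]
354 266
top 4 [74.2 75.  78.4 81.6 81.9] y [177.8 179.8]
```

View pics/lift1.png

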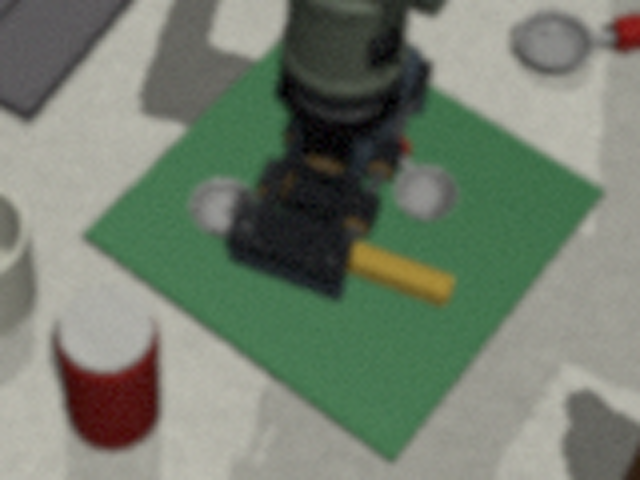

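The yellow spoon is held level: the handle to (455,285) is horizontal and its top is at about 79 mm with the TCP at 69 mm. It sits slightly low in the fingers. I'll carry it to the left lane.

Emit:
{"fn": "send_rows", "kwargs": {
  "steps": [
    [[-0.47, -0.31, -0.02, -0.79, 0], [-0.44, -0.36, -0.02, -0.79, 0], [-0.41, -0.4, -0.02, -0.79, 0], [-0.37, -0.43, -0.02, -0.79, 0], [-0.32, -0.47, -0.02, -0.79, 0]]
  ]
}}

```text
time_s: 3.63
ee_pos: [592.7, 102.6, 71.6]
ee_rot: [-180.0, -0.0, 135.1]
force: [0.0, -0.7, -0.8]
gripper_width: 17.7
gripper_force: 25.0
```

Emit:
{"fn": "send_rows", "kwargs": {
  "steps": [
    [[-0.28, -0.5, -0.02, -0.8, 0], [-0.23, -0.52, -0.02, -0.8, 0], [-0.18, -0.54, -0.02, -0.8, 0], [-0.13, -0.55, -0.02, -0.8, 0], [-0.07, -0.56, -0.02, -0.8, 0]]
  ]
}}

```text
time_s: 4.05
ee_pos: [561.8, -6.8, 75.7]
ee_rot: [-180.0, -0.0, 162.6]
force: [0.8, 0.0, -0.8]
gripper_width: 17.8
gripper_force: 25.0
```

Emit:
{"fn": "send_rows", "kwargs": {
  "steps": [
    [[-0.02, -0.57, -0.02, -0.79, 0], [0.04, -0.57, -0.02, -0.79, 0], [0.09, -0.56, -0.02, -0.79, 0], [0.14, -0.55, -0.02, -0.79, 0], [0.19, -0.53, -0.02, -0.79, 0]]
  ]
}}

```text
time_s: 4.47
ee_pos: [530.7, -115.9, 79.7]
ee_rot: [180.0, -0.0, -170.3]
force: [0.0, 0.2, -0.3]
gripper_width: 17.9
gripper_force: 25.0
```

```bash
python3 plan.py 531 -115 35 189.5 4; python3 - <<'E'
from meas import *
for n in("top","scene"):
    f=grab(n);P=cloud(f);hsv=cv2.cvtColor(f["pixels"],cv2.COLOR_RGB2HSV)
    m=(hsv>=(20,150,100)).all(-1)&(hsv<=(33,255,255)).all(-1)&(P[...,0]<700)&(P[...,0]>380)&(abs(P[...,1])<300)&(P[...,2]<150)
    Q=P[m];print(n,len(Q),Q.mean(0).round(1) if len(Q) else 0)
    if len(Q)>15:
        z=np.median(Q[:,2]);print(z,rect(plane_pts(f,m,z)))
f=dict(np.load("top.npz"));g=dict(np.load("scene.npz"))
cv2.imwrite("pics/carry1.png",np.hstack([cv2.resize(np.ascontiguousarray(a[...,::-1]),(400,400),interpolation=cv2.INTER_CUBIC) for a in(f["pixels"][130:270,300:440],g["pixels"][120:260,200:340])]))
E
```

```text
t 4.47 pos [ 530.7 -115.9   79.7] rot [ 180.    -0.  -170.3] w 17.9 F [ 0.   0.2 -0.3] j6 -113.3
[-0.003, 0.006, 0.28, 0.009]
[-0.003, 0.006, 0.28, 0.009]
[-0.003, 0.006, 0.28, 0.009]
[-0.003, 0.006, 0.28, 0.009]
top 13 [ 496.4 -121.5   89.1]
scene 38 [ 556.2 -110.7   87.9]
88.66502124216015 (array([ 557.5, -110.7]), array([19.5, 30.7]), 23.8)
```

View pics/carry1.png

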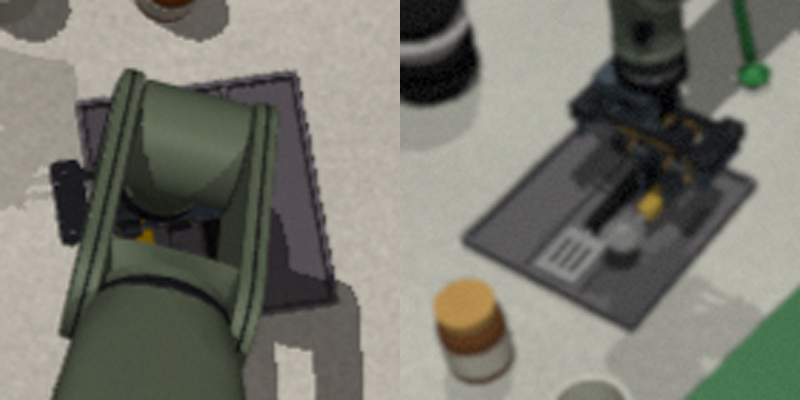

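Right half: bowl at (625,240), leading toward the blade end, over the left lane once height parallax is allowed for. The measured handle front (557,-111) matches the plan. Lowering.

Emit:
{"fn": "send_rows", "kwargs": {
  "steps": [
    [[0, 0, 0.35, 0, 0], [0, 0, 0.35, 0, 0], [0, 0, 0.35, 0, 0], [0, 0, 0.25, 0, 0], [0, 0, 0.15, 0, 0]]
  ]
}}

```text
time_s: 4.98
ee_pos: [530.8, -114.3, 20.5]
ee_rot: [179.9, -0.1, -170.6]
force: [0.4, 0.3, -0.2]
gripper_width: 17.6
gripper_force: 25.0
```

Emit:
{"fn": "send_rows", "kwargs": {
  "steps": [
    [[0, 0, 0.04, 0, 0], [0, 0, 0.04, 0, 0], [0, 0, 0.02, 0, 0]]
  ]
}}

```text
time_s: 5.23
ee_pos: [532.0, -114.9, 18.2]
ee_rot: [-180.0, 0.0, -170.5]
force: [-0.3, 0.0, -1.4]
gripper_width: 17.8
gripper_force: 25.0
```

```bash
python3 - <<'E'
from meas import *
print(env.state()["ee_pos"],env.state()["force"])
f=grab("scene");P=cloud(f);hsv=cv2.cvtColor(f["pixels"],cv2.COLOR_RGB2HSV)
m=(hsv>=(20,150,100)).all(-1)&(hsv<=(33,255,255)).all(-1)&(P[...,0]<700)&(P[...,0]>380)&(abs(P[...,1])<300)&(P[...,2]<150)
Q=P[m];print(len(Q),Q.mean(0).round(1),np.percentile(Q[:,2],[10,50,90]))
E
```

```text
[ 531.9816291  -114.86619802   18.2246683 ] [-0.26494683  0.04044826 -1.37154888]
35 [ 557.9 -106.5   26. ] [19.65447719 26.74337597 29.76868732]
```

Emit:
{"fn": "send_rows", "kwargs": {
  "steps": [
    [[0, 0, 0.03, 0, 0], [0, 0, 0.03, 0, 0], [0, 0, 0, 0, 0]]
  ]
}}

```text
time_s: 5.53
ee_pos: [531.6, -115.0, 15.7]
ee_rot: [-180.0, 0.0, -170.5]
force: [-0.4, -0.2, -1.4]
gripper_width: 17.8
gripper_force: 25.0
```

Emit:
{"fn": "send_rows", "kwargs": {
  "steps": [
    [[0, 0, 0.03, 0, 0], [0, 0, 0.0, 0, 0], [0, 0, 0, 0, 0]]
  ]
}}

```text
time_s: 5.78
ee_pos: [531.7, -115.0, 14.5]
ee_rot: [-180.0, 0.0, -170.5]
force: [0.5, -0.8, 0.4]
gripper_width: 17.8
gripper_force: 25.0
```

Emit:
{"fn": "send_rows", "kwargs": {
  "steps": [
    [[0, 0, 0.02, 0, 0], [0, 0, 0.0, 0, 0], [0, 0, 0, 0, 0]]
  ]
}}

```text
time_s: 6.03
ee_pos: [531.7, -115.0, 14.5]
ee_rot: [-180.0, 0.0, -170.5]
force: [-0.8, 0.6, 6.3]
gripper_width: 17.7
gripper_force: 25.0
```

Emit:
{"fn": "send_rows", "kwargs": {
  "steps": [
    [[0, 0, 0.02, 0, 0], [0, 0, 0.0, 0, 0], [0, 0, 0, 0, 0]]
  ]
}}

```text
time_s: 6.28
ee_pos: [531.8, -115.0, 14.4]
ee_rot: [-180.0, 0.1, -170.5]
force: [-3.1, 0.9, 12.2]
gripper_width: 17.7
gripper_force: 25.0
```

Contact felt (12 N). I'll relieve it, open narrowly and rise.

Emit:
{"fn": "send_rows", "kwargs": {
  "steps": [
    [[0, 0, -0.03, 0, 0.33], [0, 0, 0, 0, 0.33], [0, 0, 0, 0, 0.33], [0, 0, 0, 0, 0.33], [0, 0, 0, 0, 0.33]]
  ]
}}

```text
time_s: 6.7
ee_pos: [531.3, -114.9, 13.6]
ee_rot: [180.0, -0.0, -170.5]
force: [-0.7, 0.1, -0.1]
gripper_width: 30.0
gripper_force: 0.0
```

Emit:
{"fn": "send_rows", "kwargs": {
  "steps": [
    [[0, 0, -0.1, 0, 0.33], [0, 0, -0.2, 0, 0.33], [0, 0, -0.5, 0, 0.33], [0, 0, -0.7, 0, 0.33], [0, 0, -0.7, 0, 0.7]]
  ]
}}

```text
time_s: 7.12
ee_pos: [531.0, -114.9, 103.0]
ee_rot: [180.0, -0.1, -170.5]
force: [0.6, 0.1, 0.1]
gripper_width: 34.3
gripper_force: 0.0
```

```bash
python3 plan.py 484 161 80 65.4 20
```

```text
t 7.12 pos [ 531.  -114.9  103. ] rot [ 1.800e+02 -1.000e-01 -1.705e+02] w 34.3 F [0.6 0.1 0.1] j6 -112.9
[0.001, 0.35, 0.029, 0.902]
[0.039, 0.348, 0.029, 0.902]
[0.076, 0.341, 0.029, 0.902]
[0.113, 0.331, 0.029, 0.902]
[0.148, 0.317, 0.029, 0.902]
[0.181, 0.299, 0.029, 0.902]
[0.213, 0.278, 0.029, 0.902]
[0.241, 0.253, 0.029, 0.902]
[0.267, 0.226, 0.029, 0.902]
[0.29, 0.195, 0.029, 0.902]
[0.31, 0.163, 0.029, 0.902]
[0.325, 0.129, 0.029, 0.902]
[0.337, 0.093, 0.029, 0.902]
[0.345, 0.056, 0.029, 0.902]
[0.349, 0.018, 0.029, 0.902]
[0.349, -0.02, 0.029, 0.902]
[0.345, -0.057, 0.029, 0.902]
[0.337, -0.094, 0.029, 0.902]
[0.325, -0.13, 0.029, 0.902]
[0.309, -0.165, 0.029, 0.902]
```

Emit:
{"fn": "send_rows", "kwargs": {
  "steps": [
    [[0, 0.35, 0, 0.9, 0.7], [0.04, 0.35, 0, 0.9, 0.7], [0.08, 0.34, 0, 0.9, 0.7], [0.11, 0.33, 0, 0.9, 0.7], [0.15, 0.32, 0, 0.9, 0.7]]
  ]
}}

```text
time_s: 7.53
ee_pos: [519.7, -45.3, 102.8]
ee_rot: [180.0, 0.1, 158.2]
force: [0.1, -0.4, -0.2]
gripper_width: 63.3
gripper_force: 0.0
```

Emit:
{"fn": "send_rows", "kwargs": {
  "steps": [
    [[0.18, 0.3, 0, 0.9, 0.7], [0.21, 0.28, 0, 0.9, 0.7], [0.24, 0.25, 0, 0.9, 0.7], [0.27, 0.23, 0, 0.9, 0.7], [0.29, 0.2, 0, 0.9, 0.7]]
  ]
}}

```text
time_s: 7.95
ee_pos: [508.1, 24.0, 102.7]
ee_rot: [180.0, 0.0, 127.3]
force: [-0.3, 0.0, 1.6]
gripper_width: 63.9
gripper_force: 0.0
```

Emit:
{"fn": "send_rows", "kwargs": {
  "steps": [
    [[0.31, 0.16, 0, 0.9, 0.7], [0.33, 0.13, 0, 0.9, 0.7], [0.34, 0.09, 0, 0.9, 0.7], [0.35, 0.06, 0, 0.9, 0.7], [0.35, 0.02, 0, 0.9, 0.7]]
  ]
}}

```text
time_s: 8.37
ee_pos: [496.0, 93.4, 102.7]
ee_rot: [179.9, -0.0, 96.3]
force: [-0.2, -0.1, -0.5]
gripper_width: 63.8
gripper_force: 0.0
```

Emit:
{"fn": "send_rows", "kwargs": {
  "steps": [
    [[0.35, -0.02, 0.03, 0.9, 0.7], [0.35, -0.06, 0.03, 0.9, 0.7], [0.34, -0.09, 0.03, 0.9, 0.7], [0.33, -0.13, 0.03, 0.9, 0.7], [0.31, -0.16, 0.03, 0.9, 0.7]]
  ]
}}

```text
time_s: 8.78
ee_pos: [484.2, 162.9, 96.7]
ee_rot: [180.0, -0.0, 65.4]
force: [0.1, 0.3, 0.6]
gripper_width: 63.8
gripper_force: 0.0
```

```bash
python3 plan.py 484 161 35 65.4 4; python3 - <<'E'
from meas import *
f=grab("top");P=cloud(f)
cv2.imwrite("pics/placed1.png",cv2.resize(np.ascontiguousarray(f["pixels"][140:260,300:440,::-1]),(560,480),interpolation=cv2.INTER_CUBIC))
m,_=reg(f,None,(20,150,100),(33,255,255),(380,700,-300,0))
print(m.sum(),np.median(P[m][:,2]),rect(plane_pts(f,m,25)))
E
```

```text
t 8.78 pos [484.2 162.9  96.7] rot [180.   -0.   65.4] w 63.8 F [0.1 0.3 0.6] j6 41.9
[-0.011, 0.004, 0.385, -0.0]
[-0.011, 0.004, 0.385, -0.0]
[-0.011, 0.004, 0.385, -0.0]
[-0.011, 0.004, 0.385, -0.0]
269 23.522980644700056 (array([ 503.6, -117.3]), array([ 19.4, 128.2]), 9.4)
```

View pics/placed1.png

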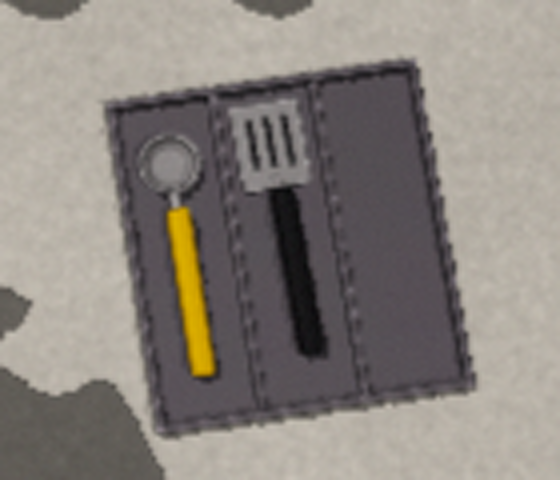

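The yellow spoon lies straight and centred in the left lane (handle (180,210)–(203,375), bowl at (170,163) at the blade end), and the spatula is unmoved. The measured tray-frame origin is about (5, 82). Next is the red spoon.

Emit:
{"fn": "send_rows", "kwargs": {
  "steps": [
    [[-0.01, 0, 0.35, 0, 0.7], [-0.01, 0, 0.4, 0, 0.7], [-0.01, 0, 0.4, 0, 0.7], [-0.01, 0, 0.4, 0, 0.7], [0, 0, 0.3, 0, 0.7]]
  ]
}}

```text
time_s: 9.25
ee_pos: [483.4, 160.2, 21.5]
ee_rot: [-180.0, 0.0, 65.8]
force: [-0.3, -0.9, -0.5]
gripper_width: 64.2
gripper_force: 0.0
```

Emit:
{"fn": "send_rows", "kwargs": {
  "steps": [
    [[0, 0, 0.15, 0, 0.7], [0, 0, 0.08, 0, 0.7], [0, 0, 0.04, 0, 0.7], [0, 0, 0, 0, 0], [0, 0, 0, 0, 0]]
  ]
}}

```text
time_s: 9.67
ee_pos: [484.2, 160.8, 11.9]
ee_rot: [179.9, -0.1, 65.7]
force: [0.0, -0.2, 0.3]
gripper_width: 53.2
gripper_force: 0.0
```

Emit:
{"fn": "send_rows", "kwargs": {
  "steps": [
    [[0, 0, 0, 0, 0], [0, 0, 0, 0, 0], [0, 0, 0, 0, 0], [0, 0, 0, 0, 0], [0, 0, 0, 0, 0]]
  ]
}}

```text
time_s: 10.08
ee_pos: [483.6, 160.7, 11.3]
ee_rot: [180.0, -0.0, 65.7]
force: [-0.1, -0.6, -0.2]
gripper_width: 20.1
gripper_force: 0.0
```

Emit:
{"fn": "send_rows", "kwargs": {
  "steps": [
    [[0, 0, 0, 0, 0], [0, 0, 0, 0, 0], [0, 0, 0, 0, 0], [0, 0, 0, 0, 0]]
  ]
}}

```text
time_s: 10.42
ee_pos: [483.6, 160.7, 11.2]
ee_rot: [180.0, -0.0, 65.7]
force: [-0.8, 0.1, 1.3]
gripper_width: 17.9
gripper_force: 25.0
```

Emit:
{"fn": "send_rows", "kwargs": {
  "steps": [
    [[0, 0, -0.1, 0, 0], [0, 0, -0.3, 0, 0], [0, 0, -0.5, 0, 0], [0, 0, -0.5, 0, 0], [0, 0, -0.4, 0, 0]]
  ]
}}

```text
time_s: 10.83
ee_pos: [483.8, 160.7, 84.4]
ee_rot: [180.0, -0.0, 65.7]
force: [-0.3, -0.5, -1.0]
gripper_width: 17.7
gripper_force: 25.0
```

```bash
python3 plan.py 557 -273 85 9.5 20;python3 - <<'E'
from meas import *
f=grab("scene");P=cloud(f);hsv=cv2.cvtColor(f["pixels"],cv2.COLOR_RGB2HSV)
m=(hsv>=(0,170,80)).all(-1)&(hsv<=(6,255,255)).all(-1)&(P[...,0]<540)&(P[...,0]>380)&(P[...,1]>60)&(P[...,1]<220)&(P[...,2]>40)&(P[...,2]<150)
Q=P[m];print(len(Q),Q.mean(0).round(1),np.percentile(Q[:,2],[10,50,90]))
E
```

```text
t 10.83 pos [483.8 160.7  84.4] rot [180.   -0.   65.7] w 17.7 F [-0.3 -0.5 -1. ] j6 41.4
[-0.456, 0.306, -0.001, 0.409]
[-0.441, 0.328, -0.001, 0.409]
[-0.424, 0.35, -0.001, 0.409]
[-0.407, 0.37, -0.001, 0.409]
[-0.388, 0.39, -0.001, 0.409]
[-0.368, 0.408, -0.001, 0.409]
[-0.348, 0.426, -0.001, 0.409]
[-0.327, 0.442, -0.001, 0.409]
[-0.305, 0.458, -0.001, 0.409]
[-0.282, 0.472, -0.001, 0.409]
[-0.258, 0.485, -0.001, 0.409]
[-0.234, 0.497, -0.001, 0.409]
[-0.21, 0.508, -0.001, 0.409]
[-0.184, 0.518, -0.001, 0.409]
[-0.159, 0.526, -0.001, 0.409]
[-0.133, 0.534, -0.001, 0.409]
[-0.106, 0.539, -0.001, 0.409]
[-0.08, 0.544, -0.001, 0.409]
[-0.053, 0.547, -0.001, 0.409]
[-0.026, 0.549, -0.001, 0.409]
41 [493.9 179.8  99.6] [ 96.46702717  99.86947325 101.93517452]
```

Emit:
{"fn": "send_rows", "kwargs": {
  "steps": [
    [[-0.46, 0.31, 0, 0.41, 0], [-0.44, 0.33, 0, 0.41, 0], [-0.42, 0.35, 0, 0.41, 0], [-0.41, 0.37, 0, 0.41, 0], [-0.39, 0.39, 0, 0.41, 0]]
  ]
}}

```text
time_s: 11.3
ee_pos: [501.7, 51.1, 82.6]
ee_rot: [-180.0, 0.0, 51.5]
force: [-0.7, -0.7, -0.8]
gripper_width: 17.9
gripper_force: 25.0
```

Emit:
{"fn": "send_rows", "kwargs": {
  "steps": [
    [[-0.37, 0.41, 0, 0.41, 0], [-0.35, 0.43, 0, 0.41, 0], [-0.33, 0.44, 0, 0.41, 0], [-0.3, 0.46, 0, 0.41, 0], [-0.28, 0.47, 0, 0.41, 0]]
  ]
}}

```text
time_s: 11.72
ee_pos: [520.0, -57.7, 82.5]
ee_rot: [-180.0, 0.0, 37.4]
force: [-0.3, -0.0, -0.1]
gripper_width: 18.1
gripper_force: 25.0
```

Emit:
{"fn": "send_rows", "kwargs": {
  "steps": [
    [[-0.26, 0.49, 0, 0.41, 0], [-0.23, 0.5, 0, 0.41, 0], [-0.21, 0.51, 0, 0.41, 0], [-0.18, 0.52, 0, 0.41, 0], [-0.16, 0.53, 0, 0.41, 0]]
  ]
}}

```text
time_s: 12.13
ee_pos: [538.6, -166.4, 82.4]
ee_rot: [-180.0, 0.0, 23.3]
force: [-0.4, 0.9, -0.1]
gripper_width: 17.8
gripper_force: 25.0
```

Emit:
{"fn": "send_rows", "kwargs": {
  "steps": [
    [[-0.13, 0.53, 0, 0.41, 0], [-0.11, 0.54, 0, 0.41, 0], [-0.08, 0.54, 0, 0.41, 0], [-0.05, 0.55, 0, 0.4, 0], [-0.03, 0.55, 0, 0.4, 0]]
  ]
}}

```text
time_s: 12.55
ee_pos: [556.5, -274.7, 82.2]
ee_rot: [-180.0, 0.0, 9.3]
force: [-0.6, -1.1, -0.6]
gripper_width: 18.0
gripper_force: 25.0
```

```bash
python3 plan.py 557 -273 35 9.5 2
```

```text
t 12.55 pos [ 556.5 -274.7   82.2] rot [-180.     0.     9.3] w 18.0 F [-0.6 -1.1 -0.6] j6 53.3
[0.009, -0.02, 0.59, -0.013]
[0.009, -0.02, 0.59, -0.013]
```

Emit:
{"fn": "send_rows", "kwargs": {
  "steps": [
    [[0, -0.02, 0.4, 0, 0], [0, -0.02, 0.45, 0, 0], [0, 0, 0.4, 0, 0], [0, 0, 0.25, 0, 0], [0, 0, 0.15, 0, 0]]
  ]
}}

```text
time_s: 12.97
ee_pos: [555.5, -271.7, 15.1]
ee_rot: [-179.9, 0.1, 9.5]
force: [-0.4, 0.7, -0.2]
gripper_width: 17.9
gripper_force: 25.0
```

Emit:
{"fn": "send_rows", "kwargs": {
  "steps": [
    [[0, 0, 0.04, 0, 0], [0, 0, 0.03, 0, 0], [0, 0, 0, 0, 0]]
  ]
}}

```text
time_s: 13.22
ee_pos: [557.1, -272.3, 14.8]
ee_rot: [180.0, -0.1, 9.5]
force: [0.9, -0.0, -0.9]
gripper_width: 17.8
gripper_force: 25.0
```

Emit:
{"fn": "send_rows", "kwargs": {
  "steps": [
    [[0, 0, 0.03, 0, 0], [0, 0, 0, 0, 0], [0, 0, 0, 0, 0]]
  ]
}}

```text
time_s: 13.47
ee_pos: [556.9, -272.3, 13.7]
ee_rot: [180.0, -0.0, 9.5]
force: [-0.0, 0.2, -1.0]
gripper_width: 18.0
gripper_force: 25.0
```

Emit:
{"fn": "send_rows", "kwargs": {
  "steps": [
    [[0, 0, 0.04, 0, 0], [0, 0, 0.03, 0, 0], [0, 0, 0, 0, 0]]
  ]
}}

```text
time_s: 13.72
ee_pos: [556.4, -272.1, 10.1]
ee_rot: [-180.0, 0.0, 9.5]
force: [0.0, -0.1, 0.0]
gripper_width: 17.7
gripper_force: 25.0
```

Emit:
{"fn": "send_rows", "kwargs": {
  "steps": [
    [[0, 0, 0.03, 0, 0], [0, 0, 0, 0, 0], [0, 0, 0, 0, 0]]
  ]
}}

```text
time_s: 13.97
ee_pos: [556.5, -272.1, 9.0]
ee_rot: [-180.0, 0.0, 9.5]
force: [0.3, -0.8, -0.8]
gripper_width: 17.9
gripper_force: 25.0
```

Emit:
{"fn": "send_rows", "kwargs": {
  "steps": [
    [[0, 0, 0.03, 0, 0], [0, 0, 0, 0, 0], [0, 0, 0, 0, 0]]
  ]
}}

```text
time_s: 14.22
ee_pos: [556.8, -272.4, 8.3]
ee_rot: [180.0, -0.0, 9.5]
force: [0.3, 0.3, 2.3]
gripper_width: 18.0
gripper_force: 25.0
```

Light contact (2.3 N) at the expected height. I'll release and withdraw.

Emit:
{"fn": "send_rows", "kwargs": {
  "steps": [
    [[0, 0, 0, 0, 0.33], [0, 0, 0, 0, 0.33], [0, 0, 0, 0, 0.33], [0, 0, 0, 0, 0.33], [0, 0, 0, 0, 0.33]]
  ]
}}

```text
time_s: 14.63
ee_pos: [556.5, -272.2, 7.8]
ee_rot: [-180.0, 0.0, 9.5]
force: [0.1, -0.1, 0.7]
gripper_width: 30.6
gripper_force: 0.0
```

Emit:
{"fn": "send_rows", "kwargs": {
  "steps": [
    [[0, 0, -0.1, 0, 0.33], [0, 0, -0.3, 0, 0.33], [0, 0, -0.5, 0, 0.33], [0, 0, -0.8, 0, 0.33], [0, 0, -0.8, 0, 0.33]]
  ]
}}

```text
time_s: 15.05
ee_pos: [556.1, -272.0, 109.3]
ee_rot: [-180.0, 0.1, 9.5]
force: [1.1, 0.1, -0.1]
gripper_width: 30.1
gripper_force: 0.0
```

Emit:
{"fn": "send_rows", "kwargs": {
  "steps": [
    [[-0.1, -0.6, -0.5, 0, 0.33], [-0.1, -0.7, -0.3, 0, 0.33], [-0.1, -0.8, 0, 0, 0.33], [-0.1, -0.8, 0, 0, 0.33], [-0.1, -0.8, 0, 0, 0.33]]
  ]
}}

```text
time_s: 15.47
ee_pos: [512.2, -128.5, 141.5]
ee_rot: [180.0, -0.1, 9.4]
force: [0.1, -0.0, 0.7]
gripper_width: 30.5
gripper_force: 0.0
```

Emit:
{"fn": "send_rows", "kwargs": {
  "steps": [
    [[-0.1, -0.8, 0, 0, 0.33], [-0.1, -0.8, 0, 0, 0.33], [-0.1, -0.8, 0, 0, 0.33], [-0.1, -0.8, 0, 0, 0.33], [0, 0, 0, 0, 0.33]]
  ]
}}

```text
time_s: 15.88
ee_pos: [473.7, -1.8, 141.0]
ee_rot: [-179.9, 0.0, 9.7]
force: [-1.0, -0.1, -0.7]
gripper_width: 29.7
gripper_force: 0.0
```

```bash
python3 - <<'E'
from meas import *
out=[]
for n,b in(("top",(140,260,300,440)),("scene",(140,260,210,350))):
    f=grab(n);P=cloud(f)
    out.append(cv2.resize(np.ascontiguousarray(f["pixels"][b[0]:b[1],b[2]:b[3],::-1]),(400,343),interpolation=cv2.INTER_CUBIC))
    for nm,lo,hi in(("y",(20,150,100),(33,255,255)),("r",(0,170,80),(6,255,255))):
        m,_=reg(f,None,lo,hi,(380,700,-350,-40))
        if m.sum()<20: print(n,nm,"hidden");continue
        c,s,a=rect(plane_pts(f,m,25));t=np.radians(a);o=c+30*np.array([np.cos(t),np.sin(t)])
        tc=np.array([541.8,-194.3] if n=="top" else [548,-193]);k=np.radians(9.45);d=o-tc
        print(n,nm,m.sum(),"z",np.percentile(P[m][:,2],[10,50,90]).round(1),s,a,"tray frame",(d@[np.cos(k),np.sin(k)]).round(1),(d@[-np.sin(k),np.cos(k)]).round(1))
cv2.imwrite("pics/end.png",np.hstack(out));print(env.state()["ee_pos"])
E
```

```text
top y 218 z [ 7.9 24.2 27. ] [ 17.1 127.9] 10.4 tray frame 5.3 80.9
top r 251 z [20.3 24.  26.8] [ 19.2 126. ] 9.0 tray frame -1.5 -76.1
scene y 143 z [16.1 23.2 26.3] [ 18.4 125.2] 9.6 tray frame 5.9 86.0
scene r 128 z [16.9 22.6 25.4] [ 18.  125.2] 9.9 tray frame -0.4 -70.5
[475.79322353  -5.14007019 141.06383427]
```

View pics/end.png

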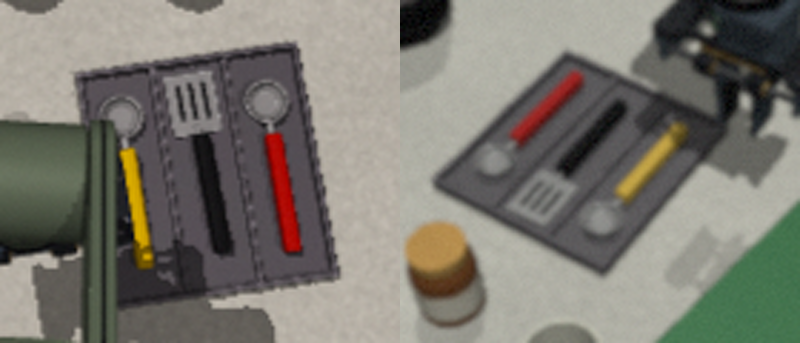

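Both spoons lie flat and centred in the outer lanes with their bowls at the blade end, and the spatula is untouched: yellow bowl (122,118), red bowl (265,100). The handle tops stand at about 25 mm, as they should. Handing in.

```bash
python3 -c "
from workcell import env
print(env.job_done())"
```

```text
the job is handed in; nothing more can be done
None
```

The job is handed in, with no verdict returned: the last pictures showed the yellow spoon in the left lane and the red in the right, both flat, bowls up at the spatula's blade end, and the spatula looking unmoved.

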